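# Finish packing the slide-typing kit tray

### The job

Finish packing the grey kit tray for slide typing: one dropper bottle standing in each of its three round wells, the printed card box of slides lying flat in the wide pocket and the strip of small tubes standing on its foot in the narrow slot, each down on its pocket floor. The short screw-cap vial someone stood in one of the wells does not belong to the kit: stand it upright in an empty compartment of the clear four-compartment rack. Leave the gauze pack and the vial already in that rack where they are.

Things in the scene. Friction and masses are not known exactly. Their poses are not given: they have to be found in the camera images.
- kit_tray: fixed kit tray, 182 (x) x 242 (y) x 20 mm, white frame with end lips (260 mm in y); grey insert: top 18 mm, pocket floors 4 mm above the worktop. Origin: centre of underside. Pockets at (x, y) mm: round wells, 37 across, at (-52, -85), (0, -85), (52, -85); wide pocket 97 (x) x 71 (y) at (0, 66); narrow slot 92 (x) x 29 (y) at (0, -4). At the start one well is empty, one has bottle_a, one the vial
- vial_rack: fixed clear open four-compartment rack, 66 (x) x 228 (y) x 59 mm: outer walls 58 mm high, dividers 48 mm, floor 2 mm. Origin: centre of underside, long axis y. Compartments 53 (y) x 58 (x) mm, centres at x 0, y -82, -27, 27, 82 mm; the one at y -82 holds rack_vial, the others are empty
- bottle_a: upright 10 ml dropper bottle, clear glass body 23 mm across up to 60 mm, then a black collar and a slim tapering black dropper bulb within 18 mm across, 90 mm tall; origin at the centre of its underside, z up the bottle. Already in a well of the tray; the three dropper bottles are interchangeable
- bottle_b: upright 10 ml dropper bottle, clear glass body 23 mm across up to 60 mm, then a black collar and a slim tapering black dropper bulb within 18 mm across, 90 mm tall; origin at the centre of its underside, z up the bottle. Stands on the worktop
- bottle_c: upright 10 ml dropper bottle, clear glass body 23 mm across up to 60 mm, then a black collar and a slim tapering black dropper bulb within 18 mm across, 90 mm tall; origin at the centre of its underside, z up the bottle. Stands on the worktop
- vial: screw-cap vial, same 23 mm body up to 60 mm but with a broad white screw cap (about 18 mm across) and only 70 mm tall; origin at the centre of its underside, z up. At the start it stands in one of the tray's wells
- rack_vial: the same kind of screw-cap vial, 23 mm across, 70 mm tall, already standing in the rack; origin at the centre of its underside. It stays there
- slide_box: closed rigid card box of microscope slides with printed sides, 57 (x) x 83 (y) x 31 (z) mm, lying flat; origin at the centre of its underside
- gauze_pack: plain white layered gauze pack, 60 (x) x 90 (y) x 27 (z) mm, about the size of the slide box but without print; origin at the centre of its underside. It stays where it lies
- tube_strip: strip of six small clear tubes on a narrow foot, solid to grip, 15 (x) x 78 (y) x 30 (z) mm, standing upright; origin at the centre of its underside
Not all that is in view belongs to the job. What is shaped like the slide_box but brown is not meant.

How it is judged:
By the outcome, as a careful person would: the job done as asked, in the order asked, and still so for the second after the job is handed in, with the robot touching nothing.
It also fails if it takes over 118 s, if anything falls off the work surface, if the arm or the gripper's body presses on something with over 40 N, if the wrist force passes 120 N, or if a joint passes its speed limit or range.

### The arm

A 6-joint arm with a two-finger parallel gripper is mounted at the origin on a cart in front of the work surface, level with it; the furniture and walls round the work are solid. World frame = base frame: x ahead of the robot, y to its left, z up, the work surface at z = 0. Lengths are in m, angles in rad, forces in N, time in s.
With the tool pointing down it reaches from about 0.325 to 0.775 m from the base axis. Payload 9.3 kg.
Tool frame: the origin (TCP) lies at the very end of the fingers, on their centre line; the grasp point (between the pads) lies r.grip_depth behind it (r.grip_depth is the distance from the TCP to the grasp point, in m); z points along the fingers, y is the line along which they close (so a half turn about z gives the same grasp; the last joint's range is limited). The gripper opens to 85 mm and grips with 20 to 120 N. Pads are 22 mm wide; open, the fingers measure 114 mm over their backs; the gripper's body (76 mm by 85 mm) begins 54 mm behind the grasp point. The pads swing forward as they close: fully open they stand 13 mm farther back than shut.
Start: joints at [1.164, 0.259, 0.021, 1.334, 0, 1.418], TCP at [0.138, 0.532, 0.2] pointing down, gripper open.
Joint ranges: [-3.04, 3.04], [-0.91, 1.82], [-1.04, 1.36], [-1.92, 1.95], [-1.52, 1.45], [-3.14, 3.14]. Speed limits (rad/s): [2.22, 2.22, 2.79, 3.14, 3.14, 3.14].

### API

Orientations are given as a unit quaternion [w, x, y, z].
In Python, from plant import r gives the robot as it stands.
- The arm moves only by the tool play_rows, never from a script. Its argument "moves" is a list that holds one entry, the list of rows, each a list of 7 numbers: the shift along the tool's x, y, z in mm, then the turn, a rotation vector about the tool's x, y, z in rad, then the opening, from 0 (shut) to 1 (fully open). In form: [[[dx, dy, dz, wx, wy, wz, fingers], ...]]. A call has 1 to 12 rows; each row is the pose to reach, as a shift and turn from the pose commanded when the call began, along the tool's axes at that moment; what a row does not reach only later rows make up. A row lasts 1/12 s, in which the tool goes at most 41.7 mm and 7.16 degrees, less where a joint would pass 70% of its speed; a pose out of reach is approached as far as the arm can. A call with a gripper value outside its range is refused whole. The fingers move at their own pace and stop on an object; "grip_force" is the grip in N (left out, the last holds). Time passes only in rows, so rows that repeat a pose let the fingers close. It gives the time, the measured TCP pose, the force, the opening and the grip force at its end, in the units of the state.
- r.read_state(): the state, without advancing time (a new reading comes with each control period).
- r.read_camera(name): name is "scene" or "top" or "wrist"; returns a dict with "pixels" (420x560x3 uint8, blue, green, red), "vertical_fov" (degrees; the focal length in pixels is half the picture's height over the tangent of half this angle, whatever the lens; pixels are square), "cx", "cy" (the principal point, pixels), "dist" ([k1, k2, p1, p2, k3] as OpenCV has them; the pictures are not rectified), "R" (3x3) and "t" (3): a world point X has camera coordinates R X + t; the wrist camera has in their place "mount" (4x4, takes a point from camera to tool coordinates, whose origin is the TCP and whose axes are the flange's). Camera axes: x right, y down, z forward; pixel columns grow to the right and rows downward; lengths in m; the calibration is good to about 2 mm. A picture is of the moment at which its call begins: read the wrist's pose just before it. There is no depth.
- r.close_job(): hands the job in; it is judged then, once.
The state is a dict: "t": time; "q": joint angles; "dq": joint speeds; "tau": joint torques, N m; "tool_pos": TCP position; "eef_rot": TCP orientation; "force": force on the tool from outside, world axes, zero at the start; "wrist_torque": the same for the moment, N m; "width": opening from 0.0 (shut) to 1.0 (fully open); "finger_force": force on a finger pad.
Only numpy, scipy, OpenCV 4.12 (cv2) and the standard library are available. Lean on these libraries where they do the work, as an engineer would, in place of code of your own. Each camera call takes 0.05 s, during which the arm holds its last target. There are 200 camera calls.

## Working session

There is one attempt and no reset: what is moved stays moved. The work goes in short steps, Python scripts to look and compute and a tool call to move; the robot and the scene stay as the last step left them, time stands still between calls to the robot, and variables do not carry over. Pictures are saved under pics/ and viewed, at most 14 in all, crops included, and the job is handed in when it is done.

Besides the shell and the picture viewer there is one more tool, called after "Emit:" by a JSON object that holds its "method" and its "body". play_rows: Moves the arm, as the interface text tells. Its arguments: {"type":"object","properties":{"moves":{"type":"array"},"grip_force":{"type":"number"}},"required":["moves"]}

```bash
ls; mkdir -p pics; python3 - <<'E'
from plant import r
import cv2,json,numpy as np
print(r.grip_depth); print(r.read_state())
for n in("scene","top","wrist"):
    c=r.read_camera(n); cv2.imwrite(f"pics/{n}0.png",c["pixels"])
    print(n,{k:(np.round(v,4).tolist() if not isinstance(v,float) else v) for k,v in c.items() if k!="pixels"})
    np.save(f"{n}0.npy",{k:v for k,v in c.items() if k!="pixels"},allow_pickle=True)
E
```

```text
pics
0.0187
{'t': 0.0, 'q': array([1.16439584e+00, 2.59160201e-01, 2.07299106e-02, 1.33369090e+00,
       2.60148273e-05, 1.41817126e+00]), 'dq': array([ 3.25745373e-04, -4.18873196e-04,  2.80379148e-05, -1.11124317e-03,
        1.83527220e-03,  1.18628362e-04]), 'tau': array([ 2.11766928e-04, -5.55638051e+01,  3.44531715e+01,  1.36736772e-02,
       -2.30256501e-04,  1.76277740e-05]), 'tool_pos': array([0.13795895, 0.53207102, 0.19927104]), 'eef_rot': array([-1.95258884e-04,  1.26547474e-01,  9.91960331e-01, -6.33133273e-04]), 'force': array([-0.59454386,  0.29900999, -0.57479172]), 'wrist_torque': array([-0.00142342, -0.00961441,  0.06478805]), 'finger_force': 0.0, 'width': 1.000041969064218}
scene {'vertical_fov': 45.48318252135088, 'cx': 286.9880093593595, 'cy': 202.31895992163481, 'dist': [-0.1827, 0.0, 0.0, 0.0, 0.0], 'R': [[0.4717, -0.8816, 0.0158], [-0.4526, -0.2575, -0.8537], [0.7567, 0.3956, -0.5205]], 't': [-0.2814, 0.2732, 0.828]}
top {'vertical_fov': 47.12743350469155, 'cx': 284.08880746282944, 'cy': 214.2016085906504, 'dist': [-0.1504, 0.0, 0.0, 0.0, 0.0], 'R': [[0.0052, -1.0, -0.007], [-0.988, -0.004, -0.1545], [0.1545, 0.0077, -0.988]], 't': [-0.0404, 0.5492, 1.0991]}
wrist {'vertical_fov': 62.6552618741389, 'cx': 282.0731280109672, 'cy': 206.4334615353622, 'dist': [-0.0447, 0.0, 0.0, 0.0, 0.0], 'mount': [[-0.0005, -0.9578, -0.2876, 0.074], [1.0, -0.0003, -0.0006, -0.0003], [0.0005, -0.2876, 0.9578, -0.1747], [0.0, 0.0, 0.0, 1.0]]}
```

View pics/top0.png

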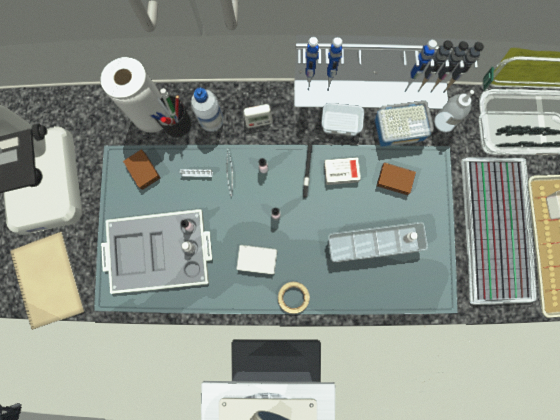

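View pics/scene0.png

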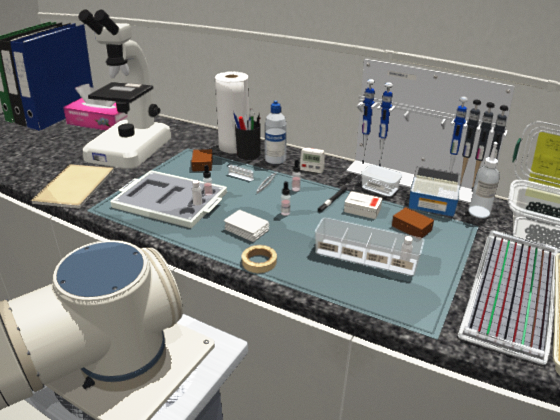

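```bash
cat > h.py <<'E'
import numpy as np,cv2
from scipy.spatial.transform import Rotation as Ro
def K(c):
    f=210/np.tan(np.radians(c["vertical_fov"]/2)); return np.array([[f,0,c["cx"]],[0,f,c["cy"]],[0,0,1]])
def load(n): return np.load(n,allow_pickle=True).item()
def cam(c,st=None):
    """world->cam R,t"""
    if "R" in c: return np.array(c["R"]),np.array(c["t"])
    M=np.array(c["mount"]); T=np.eye(4); w,x,y,z=st["eef_rot"]
    T[:3,:3]=Ro.from_quat([x,y,z,w]).as_matrix(); T[:3,3]=st["tool_pos"]
    W=np.linalg.inv(T@M); return W[:3,:3],W[:3,3]
def px2w(c,uv,z,st=None):
    R,t=cam(c,st); uv=np.array(uv,float).reshape(-1,1,2)
    p=cv2.undistortPoints(uv,K(c),np.array(c["dist"],float)).reshape(-1,2)
    d=np.c_[p,np.ones(len(p))]@R; o=-R.T@t
    s=(z-o[2])/d[:,2]; return o+s[:,None]*d
def w2px(c,X,st=None):
    R,t=cam(c,st); return cv2.projectPoints(np.array(X,float).reshape(-1,1,3),cv2.Rodrigues(R)[0],t,K(c),np.array(c["dist"],float))[0].reshape(-1,2)
def wrist(name):
    from plant import r
    st=r.read_state(); c=r.read_camera("wrist"); cv2.imwrite(f"pics/{name}.png",c["pixels"])
    d={k:v for k,v in c.items() if k!="pixels"}; d["st"]=st; np.save(name+".npy",d,allow_pickle=True); return d
E
python3 - <<'E'
import cv2,numpy as np
im=cv2.imread("pics/top0.png")
for n,(a,b,c,d) in dict(L=(95,295,140,310),R=(290,460,140,275)).items():
    s=im[c:d,a:b]; s=cv2.resize(s,None,fx=800/(b-a) if n=="L" else 4,fy=800/(b-a) if n=="L" else 4,interpolation=cv2.INTER_CUBIC)[:600]
    cv2.imwrite(f"pics/top0{n}.png",s)
E
```

```text
(no output)
```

View pics/top0L.png

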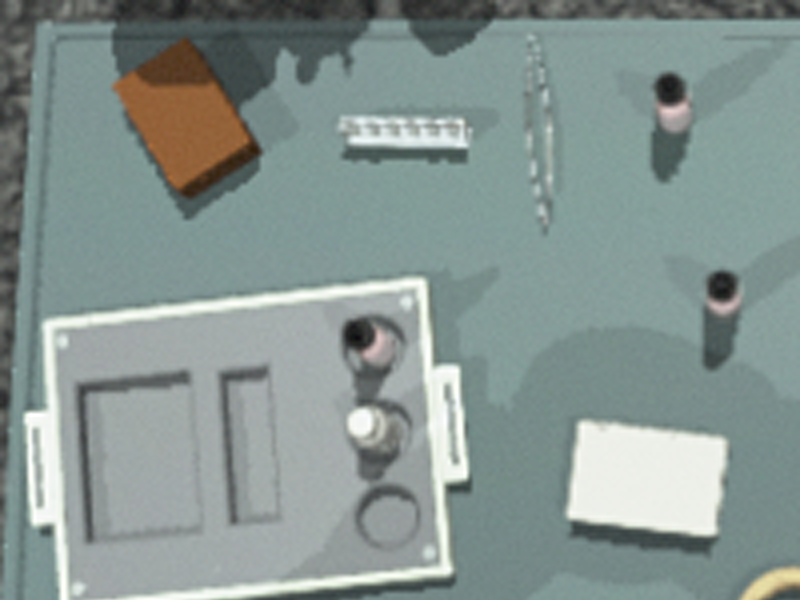

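View pics/top0R.png

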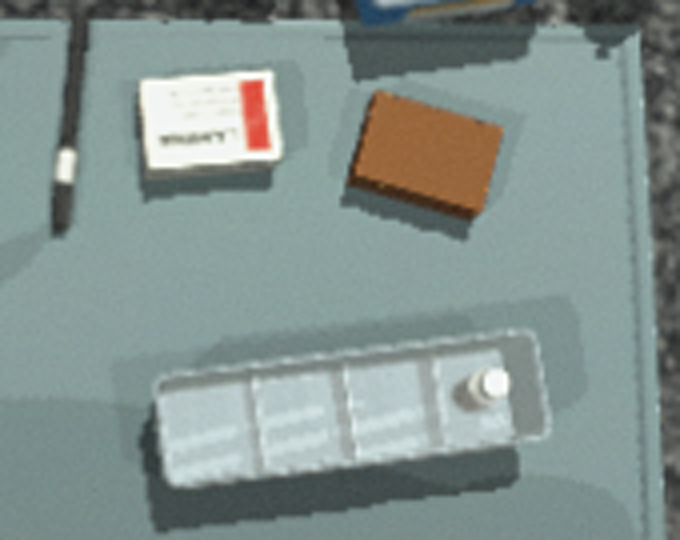

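```bash
cat > m1.py <<'E'
from h import *
c=load("top0.npy")
L=lambda p:(np.array(p,float)+.5)/4-.5+[95,140]
Rr=lambda p:(np.array(p,float)+.5)/4-.5+[290,140]
def fit(M,W):
    M=np.array(M,float)[:,:2];W=np.array(W)[:,:2]; mm,wm=M.mean(0),W.mean(0)
    U,S,V=np.linalg.svd((M-mm).T@(W-wm)); R=V.T@np.diag([1,np.linalg.det(V.T@U.T)])@U.T
    t=wm-R@mm; return t,np.degrees(np.arctan2(R[1,0],R[0,0])),np.abs(W-(M@R.T+t)).max(0)
def show(n,p): print(n,np.round(p,4).tolist())
if __name__=="__main__":
    f=px2w(c,L([(44,323),(425,280),(452,577)]),.020)
    t,a,e=fit([(.091,.121),(.091,-.121),(-.091,-.121)],f); print("tray frame",t,a,e)
    pk=px2w(c,L([(78,383),(190,372),(203,530),(88,543),(220,373),(270,366),(280,518),(230,525),(388,516)]),.018)
    m=[(.0485,.1015),(.0485,.0305),(-.0485,.0305),(-.0485,.1015),(.046,.0105),(.046,-.0185),(-.046,-.0185),(-.046,.0105),(-.052,-.085)]
    t,a,e=fit(m,pk); print("tray pockets",t,a,e)
    show("bottle_a tip",px2w(c,L((359,336)),.09+.004)); show("vial top",px2w(c,L((365,425)),.074))
    show("bottles b,c tip",px2w(c,L([(670,88),(722,285)]),.09))
    s=px2w(c,L([(340,118),(468,124),(470,147),(346,144)]),.03); show("strip",s)
    b=px2w(c,Rr([(141,80),(271,71),(281,158),(148,170)]),.031); show("box",b); show("boxc",b.mean(0))
    print(np.degrees(np.arctan2(*(b[1]-b[0])[:2])))
    k=px2w(c,Rr([(157,383),(533,331),(548,433),(168,485)]),.058)
    print("rack",fit([(.033,.114),(.033,-.114),(-.033,-.114),(-.033,.114)],k))
    show("rackvial",px2w(c,Rr((491,385)),.072))
    for p in [(.5,.3)]: pass
E
python3 m1.py
```

```text
tray frame [0.45956605 0.27403242] 6.689113847870241 [0.00079971 0.00113242]
tray pockets [0.46156131 0.27376473] 6.636664449540008 [0.00129461 0.00159002]
bottle_a tip [[0.5188, 0.1884, 0.094]]
vial top [[0.4698, 0.1875, 0.074]]
bottles b,c tip [[0.6651, 0.0133, 0.09], [0.5496, -0.0178, 0.09]]
strip [[0.6625, 0.2196, 0.03], [0.6585, 0.1401, 0.03], [0.6441, 0.1384, 0.03], [0.6461, 0.2151, 0.03]]
box [[0.6867, -0.1368, 0.031], [0.693, -0.2167, 0.031], [0.6383, -0.2216, 0.031], [0.6303, -0.1405, 0.031]]
boxc [0.6621, -0.1789, 0.031]
175.4905382199721
rack (array([ 0.48334024, -0.25704027]), np.float64(7.699451036366075), array([0.00316771, 0.00271505]))
rackvial [[0.4952, -0.3353, 0.072]]
```

```bash
cat > go.py <<'E'
# usage: go.py x y z yaw_deg [x y z yaw ...] (m, yaw of tool y axis, mod 180; "-" = nearest keep) -> tool-frame shift/turn from present pose
import sys; from h import *; from plant import r
s=r.read_state(); w,x,y,z=s["eef_rot"]; R=Ro.from_quat([x,y,z,w]).as_matrix()
a=np.array(sys.argv[1:],float).reshape(-1,4)
cy=np.degrees(np.arctan2(R[1,1],R[0,1])); print("t",round(s["t"],2),"pos",np.round(s["tool_pos"],4),"yaw",round(cy,2),"w",round(s["width"],3),"F",np.round(s["force"],1),"q6",round(s["q"][5],2))
for p in a:
    d=(p[3]-cy+90)%180-90; yw=np.radians(cy+d); Y=np.array([np.cos(yw),np.sin(yw),0]); Z=np.array([0,0,-1.]); T=np.c_[np.cross(Y,Z),Y,Z]
    print(np.round(R.T@(p[:3]-s["tool_pos"])*1000,1).tolist(),np.round(Ro.from_matrix(R.T@T).as_rotvec(),3).tolist(),"rows",np.linalg.norm(p[:3]-s["tool_pos"])/.0417)
E
python3 go.py .470 .1885 .2 96.65
```

```text
t 0.15 pos [0.138  0.5322 0.1994] yaw 75.46 w 1.0 F [-0.5  0.4 -0.3] q6 1.42
[-407.6, -249.3, -0.4] [-0.001, -0.0, -0.37] rows 11.458516093909727
```

Emit:
{"method": "play_rows", "body": {"moves": [[[-407.6,-249.3,0,0,0,-0.37,1],[-407.6,-249.3,0,0,0,-0.37,1],[-407.6,-249.3,0,0,0,-0.37,1],[-407.6,-249.3,0,0,0,-0.37,1],[-407.6,-249.3,0,0,0,-0.37,1],[-407.6,-249.3,0,0,0,-0.37,1],[-407.6,-249.3,0,0,0,-0.37,1],[-407.6,-249.3,0,0,0,-0.37,1],[-407.6,-249.3,0,0,0,-0.37,1],[-407.6,-249.3,0,0,0,-0.37,1],[-407.6,-249.3,0,0,0,-0.37,1],[-407.6,-249.3,0,0,0,-0.37,1]]], "grip_force": 40}}

```text
t: 1.15
tool_pos: [0.4718, 0.1862, 0.1997]
eef_rot: [0.0, -0.057, 0.998, -0.0]
force: [0.5, 0.5, -0.5]
width: 1.003
finger_force: 0.0
```

Emit:
{"method": "play_rows", "body": {"moves": [[[0,0,0,0,0,0,1],[0,0,0,0,0,0,1]]]}}

```text
t: 1.32
tool_pos: [0.4709, 0.1873, 0.1992]
eef_rot: [-0.001, -0.056, 0.998, -0.0]
force: [-0.3, 0.9, 0.2]
width: 0.999
finger_force: 0.0
```

```bash
python3 -c "
from h import *
d=wrist('w1'); print(d['st']['tool_pos'],d['st']['t'])
im=cv2.imread('pics/w1.png');cv2.imwrite('pics/w1b.png',cv2.resize(im,(800,600),interpolation=cv2.INTER_CUBIC))
print(w2px(d,[[.470,.1895,.018],[.5188,.19,.094],[.4615,.274,.018]],d['st']))"; python3 go.py .470 .1885 .2 96.65
```

```text
[0.47085166 0.18730917 0.19924402] 1.3167
[[284.41624249 176.24817559]
 [279.1798198  248.03555248]
 [365.02721918 177.29520943]]
t 1.37 pos [0.47   0.1882 0.1995] yaw 96.56 w 1.001 F [-0.2 -0.3 -0.2] q6 0.1
[0.0, 0.3, -0.5] [0.0, -0.001, -0.002] rows 0.014510885007971198
```

View pics/w1b.png

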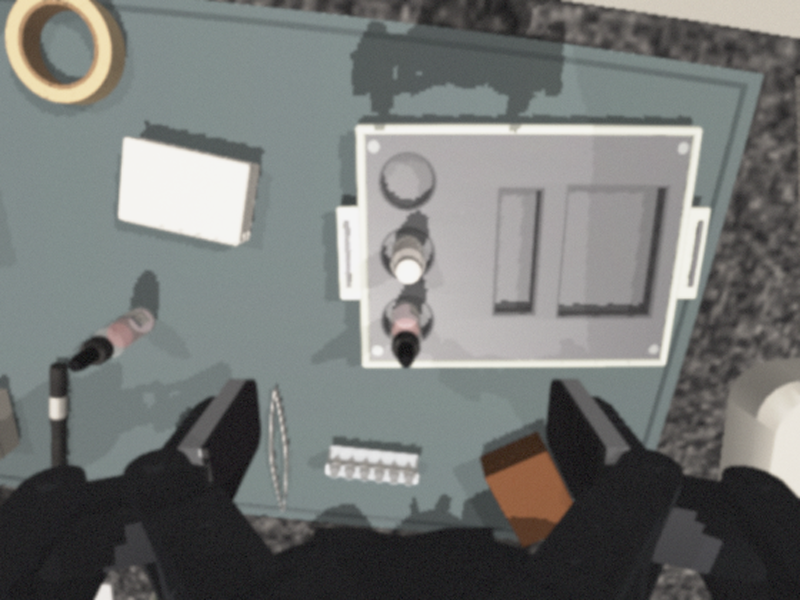

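```bash
python3 - <<'E'
from m1 import *
d=load("w1.npy"); s=d["st"]; B=lambda p:(np.array(p,float)+.5)/(800/560)-.5
f=px2w(d,B([(357,127),(702,128),(664,366),(363,367)]),.020,s)
print("frame",fit([(-.091,-.121),(-.091,.121),(.091,.121),(.091,-.121)],f))
p=px2w(d,B([(498,188),(544,188),(533,315),(494,314),(566,186),(667,186),(648,317),(558,316),(407,180)]),.018,s)
m=[(-.046,-.0185),(-.046,.0105),(.046,.0105),(.046,-.0185),(-.0485,.0305),(-.0485,.1015),(.0485,.1015),(.0485,.0305),(-.052,-.085)]
print("pockets",fit(m,p))
show("vial",px2w(d,B((407,270)),.074,s)); show("a",px2w(d,B((406,352)),.094,s))
show("strip",px2w(d,B([(331,439),(421,445),(418,487),(325,475)]),.03,s))
show("bottle tip c",px2w(d,B((78,361)),.089,s)); show("base c",px2w(d,B((147,315)),.0,s))
E
```

```text
frame (array([0.46199211, 0.27461934]), np.float64(6.524897452723562), array([0.00155739, 0.00194396]))
pockets (array([0.46138731, 0.27430183]), np.float64(6.556884629896671), array([0.00187938, 0.00222579]))
vial [[0.4699, 0.1894, 0.074]]
a [[0.5166, 0.1941, 0.094]]
strip [[0.6258, 0.1463, 0.03], [0.6231, 0.2187, 0.03], [0.6635, 0.2213, 0.03], [0.6606, 0.1437, 0.03]]
bottle tip c [[0.5495, -0.0144, 0.089]]
base c [[0.5486, -0.0135, 0.0]]
```

Emit:
{"method": "play_rows", "body": {"moves": [[[0,0.5,40,0,0,0,0.6],[0,0.5,80,0,0,0,0.6],[0,0.5,120,0,0,0,0.6],[0,0.5,146,0,0,0,0.5],[0,0.5,146,0,0,0,0.2],[0,0.5,146,0,0,0,0.1],[0,0.5,146,0,0,0,0.1],[0,0.5,146,0,0,0,0.1],[0,0.5,146,0,0,0,0.1]]], "grip_force": 40}}

```text
t: 2.12
tool_pos: [0.4711, 0.1897, 0.0558]
eef_rot: [0.002, -0.058, 0.998, 0.0]
force: [0.5, 0.1, -1.2]
width: 0.101
finger_force: 0.0
```

```bash
python3 -c "
from h import *
from plant import r
print(r.read_state()['finger_force'],r.read_state()['width'])
d=wrist('w2');c=r.read_camera('top')['pixels'][205:275,150:220];
im=cv2.imread('pics/w2.png');a=cv2.resize(c,(420,420),interpolation=cv2.INTER_CUBIC)
cv2.imwrite('pics/w2b.png',np.hstack([cv2.resize(im[100:,180:400],(290,420)),a]))"
```

```text
0.0 0.10133703969781215
```

View pics/w2b.png

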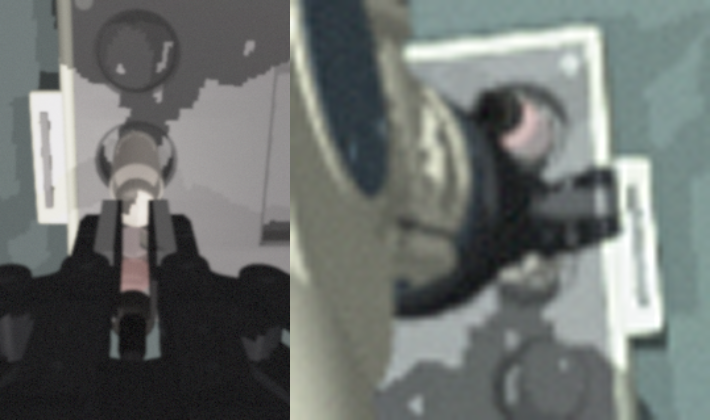

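```bash
python3 -c "
from h import *
from plant import r
c=r.read_camera('scene');d={k:v for k,v in c.items() if k!='pixels'}
im=c['pixels'][140:240,150:260]; a=cv2.resize(im,(440,400),interpolation=cv2.INTER_CUBIC)
w=cv2.imread('pics/w2.png')[150:300,240:330]
cv2.imwrite('pics/w3b.png',np.hstack([a,cv2.resize(w,(240,400),interpolation=cv2.INTER_CUBIC)]))
W=load('w2.npy');print(W['st']['tool_pos'])
print('wrist crop',(w2px(W,[[.471,.190,.018],[.470,.189,.004],[.470,.189,.064],[.470,.189,.074]],W['st'])-[240,150])*400/150+[440,0])
print('scene crop',(w2px(d,[[.471,.190,.018],[.470,.189,.004],[.470,.189,.064],[.470,.189,.074]])-[150,140])*4)
"
```

```text
[0.47106558 0.18972126 0.05575477]
wrist crop [[553.83890747 190.44844458]
 [550.34975236 168.40946583]
 [549.78866799 262.95878274]
 [549.65893449 284.86007302]]
scene crop [[187.17990026 242.48441935]
 [189.21863734 262.59522997]
 [181.78667418 179.67384899]
 [180.53550349 165.45413924]]
```

View pics/w3b.png

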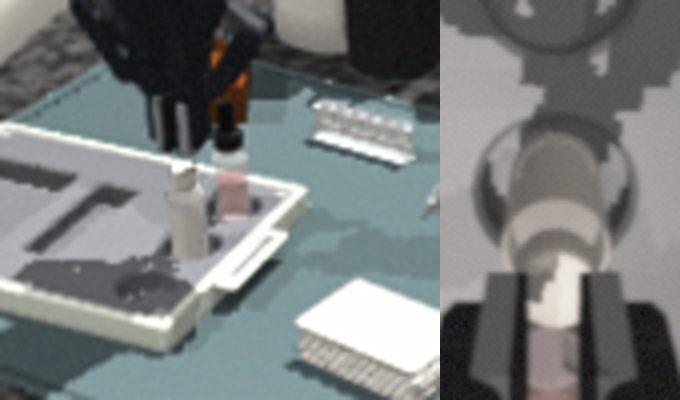

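```bash
python3 -c "
from h import *
W=load('w2.npy');s=W['st']
M=np.linalg.inv(W['mount'])
f=lambda X:(cv2.projectPoints(np.array(X,float).reshape(-1,1,3),cv2.Rodrigues(M[:3,:3])[0],M[:3,3],K(W),W['dist'])[0].reshape(-1,2)-[240,150])*400/150+[440,0]
for z in (0,-.01,-.02,-.03): print(z,f([[.011,.0045,z],[.011,-.0045,z],[-.011,.0045,z]]).round(0).tolist())
c=load('scene0.npy')
for z in (.056,.066,.076,.086): print(z,((w2px(c,[[.46,.18,z],[.46,.2,z],[.471,.1897,z]])-[150,140])*4).round().tolist())
"; python3 go.py .470 .189 .03 96.6
```

```text
0 [[575.0, 201.0], [530.0, 201.0], [574.0, 300.0]]
-0.01 [[576.0, 219.0], [529.0, 219.0], [575.0, 323.0]]
-0.02 [[578.0, 239.0], [528.0, 239.0], [577.0, 348.0]]
-0.03 [[579.0, 261.0], [526.0, 261.0], [578.0, 375.0]]
0.056 [[185.0, 202.0], [159.0, 194.0], [183.0, 190.0]]
0.066 [[183.0, 187.0], [157.0, 179.0], [182.0, 176.0]]
0.076 [[182.0, 173.0], [156.0, 165.0], [180.0, 162.0]]
0.086 [[181.0, 159.0], [155.0, 151.0], [179.0, 147.0]]
t 2.27 pos [0.4705 0.1894 0.0549] yaw 96.66 w 0.1 F [-0.1  0.3  0.7] q6 0.1
[0.6, -0.3, 24.9] [0.0, 0.002, 0.001] rows 0.5962603079385485
```

```bash
python3 -c "
from h import *
W=load('w2.npy');M=np.linalg.inv(W['mount'])
f=lambda X:cv2.projectPoints(np.array(X,float).reshape(-1,1,3),cv2.Rodrigues(M[:3,:3])[0],M[:3,3],K(W),W['dist'])[0].reshape(-1,2)
for z in (0,-.013,-.03,-.043,-.05): print(z,f([[.011,.0425,z],[.011,-.0425,z],[-.011,-.0425,z],[.011,-.0043,z],[.011,-.0043,z-.013]]).round(0).tolist())
c=load('scene0.npy')
print('scene x shift',((w2px(c,[[.477,.18,.056],[.477,.2,.056],[.487,.1897,.056]])-[150,140])*4).round().tolist())
"
python3 -c "
import cv2
im=cv2.imread('pics/w1.png')[240:420];cv2.imwrite('pics/w1f.png',cv2.resize(im,(800,257*1)))"
```

```text
0 [[361.0, 225.0], [203.0, 225.0], [206.0, 263.0], [274.0, 225.0], [274.0, 234.0]]
-0.013 [[367.0, 234.0], [198.0, 234.0], [201.0, 274.0], [274.0, 234.0], [273.0, 244.0]]
-0.03 [[376.0, 248.0], [189.0, 248.0], [193.0, 290.0], [273.0, 248.0], [272.0, 260.0]]
-0.043 [[383.0, 260.0], [181.0, 260.0], [186.0, 306.0], [272.0, 260.0], [271.0, 275.0]]
-0.05 [[388.0, 268.0], [176.0, 268.0], [181.0, 315.0], [272.0, 268.0], [271.0, 284.0]]
scene x shift [[201.0, 190.0], [175.0, 182.0], [198.0, 179.0]]
```

Emit:
{"method": "play_rows", "body": {"moves": [[[0,0,0,0,0,0,0.6],[0,0,0,0,0,0,0.6],[0,0,0,0,0,0,0.6],[0,0,20,0,0,0,0.6],[0,0,37,0,0,0,0.6],[0,0,37,0,0,0,0.5],[0,0,37,0,0,0,0.15],[0,0,37,0,0,0,0.15],[0,0,37,0,0,0,0.15],[0,0,37,0,0,0,0.15]]], "grip_force": 40}}

```text
t: 3.1
tool_pos: [0.4705, 0.1894, 0.0177]
eef_rot: [0.001, -0.058, 0.998, 0.0]
force: [0.3, 0.1, -1.3]
width: 0.25
finger_force: 39.1
```

```bash
python3 go.py .4705 .189 .157 96.6 .479 -.230 .157 97.7
```

```text
t 3.1 pos [0.4705 0.1894 0.0177] yaw 96.66 w 0.25 F [ 0.3  0.1 -1.3] q6 0.1
[-0.1, -0.3, -139.3] [0.0, 0.001, 0.001] rows 3.3399674463015936
[40.0, -417.5, -139.4] [0.0, 0.001, -0.018] rows 10.598989280541133
```

Emit:
{"method": "play_rows", "body": {"moves": [[[0,0,-40,0,0,0,0.15],[0,0,-80,0,0,0,0.15],[0,0,-115,0,0,0,0.15],[4,-25,-139,0,0,0,0.15],[40,-417.5,-139,0,0,-0.02,0.15],[40,-417.5,-139,0,0,-0.02,0.15],[40,-417.5,-139,0,0,-0.02,0.15],[40,-417.5,-139,0,0,-0.02,0.15],[40,-417.5,-139,0,0,-0.02,0.15],[40,-417.5,-139,0,0,-0.02,0.15],[40,-417.5,-139,0,0,-0.02,0.15],[40,-417.5,-139,0,0,-0.02,0.15]]]}}

```text
t: 4.1
tool_pos: [0.4768, -0.1715, 0.1567]
eef_rot: [0.001, -0.068, 0.998, -0.0]
force: [0.5, 0.3, 0.0]
width: 0.249
finger_force: 39.3
```

```bash
python3 go.py .479 -.230 .157 97.7
```

```text
t 4.1 pos [ 0.4768 -0.1715  0.1567] yaw 97.8 w 0.249 F [0.5 0.3 0. ] q6 -0.65
[5.8, -58.3, -0.2] [-0.001, 0.001, 0.002] rows 1.4046393186256525
```

Emit:
{"method": "play_rows", "body": {"moves": [[[3,-30,0,0,0,0,0.15],[3,-30,0,0,0,0,0.15],[3,-30,0,0,0,0,0.15],[3,-30,0,0,0,0,0.15]]]}}

```text
t: 4.43
tool_pos: [0.478, -0.1993, 0.1561]
eef_rot: [0.0, -0.068, 0.998, 0.0]
force: [-0.4, -0.2, -0.6]
width: 0.244
finger_force: 39.4
```

```bash
python3 -c "
from h import *
d=wrist('w4')
im=cv2.imread('pics/w4.png');cv2.imwrite('pics/w4b.png',cv2.resize(im,(800,600),interpolation=cv2.INTER_CUBIC))"; python3 go.py .479 -.230 .157 97.7
```

```text
t 4.48 pos [ 0.4781 -0.1987  0.1562] yaw 97.83 w 0.248 F [ 0.5 -0.2 -0.7] q6 -0.69
[3.4, -31.1, -0.8] [0.0, 0.0, 0.002] rows 0.7506527431269158
```

View pics/w4b.png

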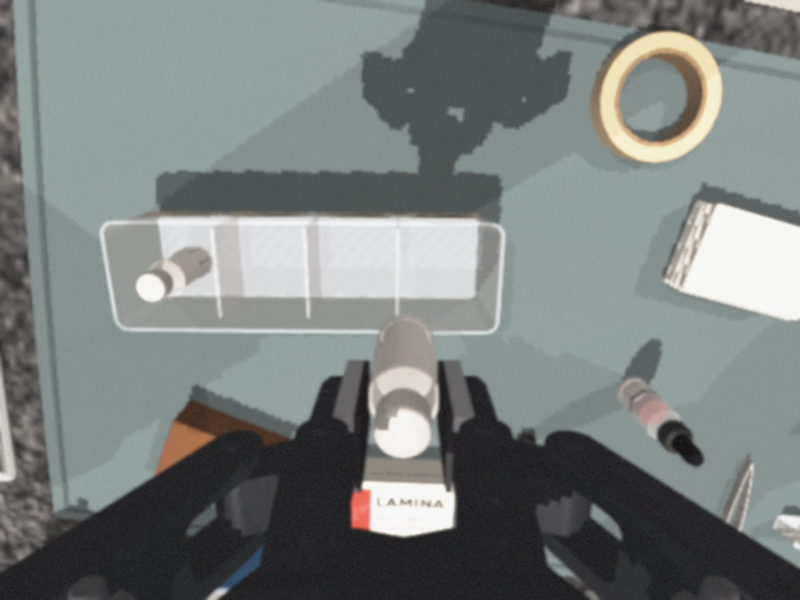

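```bash
python3 - <<'E'
from m1 import *
d=load("w4.npy"); s=d["st"]; B=lambda p:(np.array(p,float)+.5)/(800/560)-.5
k=px2w(d,B([(100,222),(506,224),(500,333),(120,333)]),.058,s)
print("rim",fit([(-.033,-.114),(-.033,.114),(.033,.114),(.033,-.114)],k))
k=px2w(d,B([(213,228),(308,228),(398,230),(398,315),(307,317),(220,317)]),.048,s); show("div",k)
print("div mids",(k[:3]+k[[5,4,3]])/2)
show("rv",px2w(d,B((152,285)),.072,s))
show("held top",px2w(d,B((404,430)),s["tool_pos"][2]+.036+.021,s))
show("box",px2w(d,B([(455,483),(452,527)]),.031,s))
E
```

```text
rim (array([ 0.48420938, -0.25570084]), np.float64(7.60009786470421), array([0.00078025, 0.0005234 ]))
div [[0.4633, -0.3127, 0.048], [0.4561, -0.2578, 0.048], [0.4503, -0.2062, 0.048], [0.5016, -0.1994, 0.048], [0.5104, -0.254, 0.048], [0.5176, -0.307, 0.048]]
div mids [[ 0.4904788  -0.30982845  0.048     ]
 [ 0.48322202 -0.25592057  0.048     ]
 [ 0.47595789 -0.20277089  0.048     ]]
rv [[0.4945, -0.3369, 0.072]]
held top [[0.4776, -0.1992, 0.2131]]
box [[0.6293, -0.141, 0.031], [0.6685, -0.1366, 0.031]]
```

```bash
python3 go.py .4803 -.229 .156 97.6 .4803 -.229 .0165 97.6
```

```text
t 4.48 pos [ 0.4781 -0.1987  0.1562] yaw 97.83 w 0.248 F [ 0.5 -0.2 -0.7] q6 -0.69
[2.0, -30.3, 0.2] [0.0, 0.0, 0.004] rows 0.7279945690823008
[2.0, -30.3, 139.7] [0.0, 0.0, 0.004] rows 3.4279462028583794
```

Emit:
{"method": "play_rows", "body": {"moves": [[[2,-30.3,0,0,0,0.004,0.15],[2,-30.3,0,0,0,0.004,0.15],[2,-30.3,40,0,0,0.004,0.15],[2,-30.3,75,0,0,0.004,0.15],[2,-30.3,105,0,0,0.004,0.15],[2,-30.3,125,0,0,0.004,0.15],[2,-30.3,138,0,0,0.004,0.15],[2,-30.3,139.5,0,0,0.004,0.15],[2,-30.3,139.5,0,0,0.004,0.15]]]}}

```text
t: 5.23
tool_pos: [0.4803, -0.2284, 0.0163]
eef_rot: [-0.0, -0.067, 0.998, 0.0]
force: [-0.1, 0.8, 0.5]
width: 0.252
finger_force: 42.0
```

```bash
python3 go.py .4803 -.229 .0165 97.6
```

```text
t 5.23 pos [ 0.4803 -0.2284  0.0163] yaw 97.66 w 0.252 F [-0.1  0.8  0.5] q6 -0.74
[0.1, -0.5, -0.2] [0.001, -0.001, 0.001] rows 0.014319266117827967
```

```bash
python3 -c "
from h import *
W=load('w2.npy');M=np.linalg.inv(W['mount'])
f=lambda X:cv2.projectPoints(np.array(X,float).reshape(-1,1,3),cv2.Rodrigues(M[:3,:3])[0],M[:3,3],K(W),W['dist'])[0].reshape(-1,2)*800/560
for x in (.038,.0425):
  for z in (-.0727,-.09,-.106,-.12): print(x,z,f([[x,0,z],[x,.038,z],[-x,0,z]]).round(0).tolist())
"
```

```text
0.038 -0.0727 [[403.0, 319.0], [576.0, 319.0], [403.0, 586.0]]
0.038 -0.09 [[403.0, 350.0], [606.0, 350.0], [403.0, 647.0]]
0.038 -0.106 [[403.0, 391.0], [646.0, 390.0], [403.0, 720.0]]
0.038 -0.12 [[404.0, 442.0], [696.0, 440.0], [404.0, 801.0]]
0.0425 -0.0727 [[403.0, 299.0], [578.0, 299.0], [403.0, 599.0]]
0.0425 -0.09 [[403.0, 327.0], [609.0, 327.0], [403.0, 661.0]]
0.0425 -0.106 [[403.0, 364.0], [651.0, 363.0], [403.0, 734.0]]
0.0425 -0.12 [[404.0, 411.0], [702.0, 409.0], [404.0, 815.0]]
```

Emit:
{"method": "play_rows", "body": {"moves": [[[0,0,0,0,0,0,0.5],[0,0,0,0,0,0,0.5],[0,0,0,0,0,0,0.5],[0,0,-20,0,0,0,0.5],[0,0,-50,0,0,0,0.8],[0,0,-90,0,0,0,0.8],[0,0,-130,0,0,0,0.8],[0,0,-140,0,0,0,0.8]]]}}

```text
t: 5.9
tool_pos: [0.4823, -0.2309, 0.1631]
eef_rot: [0.004, -0.066, 0.998, -0.003]
force: [0.8, -1.0, 0.1]
width: 0.798
finger_force: 0.0
```

```bash
python3 go.py .549 -.0145 .157 107.7
```

```text
t 5.9 pos [ 0.4823 -0.2309  0.1631] yaw 97.57 w 0.798 F [ 0.8 -1.   0.1] q6 -0.74
[-94.6, 205.8, 5.5] [-0.007, 0.006, -0.177] rows 5.433028701891916
```

```bash
python3 go.py .549 -.015 .11 96.6 .549 -.015 -.006 96.6
```

```text
t 5.9 pos [ 0.4823 -0.2309  0.1631] yaw 97.57 w 0.798 F [ 0.8 -1.   0.1] q6 -0.74
[-94.3, 205.6, 52.5] [-0.006, 0.007, 0.017] rows 5.567008925678442
[-93.5, 206.2, 168.5] [-0.006, 0.007, 0.017] rows 6.768267586361112
```

Emit:
{"method": "play_rows", "body": {"moves": [[[-94,205,0,0,0,0.017,0.7],[-94,205,10,0,0,0.017,0.7],[-94,205,20,0,0,0.017,0.7],[-94,205,30,0,0,0.017,0.7],[-94,205,40,0,0,0.017,0.7],[-94,205,45,0,0,0.017,0.7],[-94,205,45,0,0,0.017,0.7],[-94,205,45,0,0,0.017,0.7],[-94,205,45,0,0,0.017,0.7]]]}}

```text
t: 6.65
tool_pos: [0.5467, -0.0144, 0.112]
eef_rot: [0.0, -0.058, 0.998, -0.0]
force: [0.0, -0.2, 0.5]
width: 0.7
finger_force: 0.0
```

```bash
python3 -c "
from h import *
d=wrist('w5')
im=cv2.imread('pics/w5.png');cv2.imwrite('pics/w5b.png',cv2.resize(im,(800,600),interpolation=cv2.INTER_CUBIC))"; python3 go.py .549 -.015 -.006 96.6
```

```text
t 6.7 pos [ 0.5468 -0.0149  0.1122] yaw 96.56 w 0.7 F [ 0.6 -0.3  0.2] q6 -0.3
[-2.0, -0.3, 118.2] [-0.001, 0.001, -0.001] rows 2.8340657971865695
```

View pics/w5b.png

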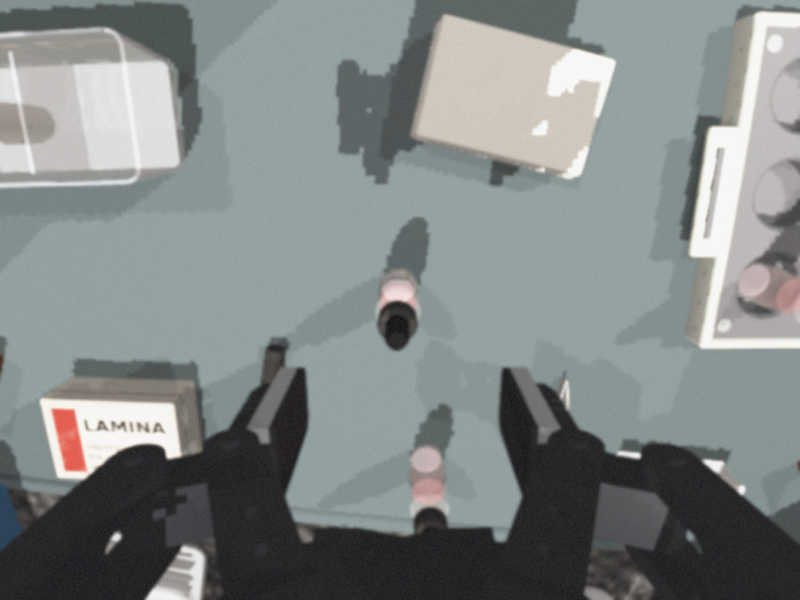

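```bash
python3 - <<'E'
from m1 import *
d=load("w5.npy"); s=d["st"]; B=lambda p:(np.array(p,float)+.5)/(800/560)-.5
show("c tip",px2w(d,B((397,332)),.089,s)); show("c collar",px2w(d,B((397,318)),.066,s)); show("b bottom",px2w(d,B((426,461)),.0,s)); show("b tip",px2w(d,B((431,522)),.089,s))
show("box",px2w(d,B([(42,400),(172,396),(183,479)]),.031,s))
E
```

```text
c tip [[0.5487, -0.017, 0.089]]
c collar [[0.5505, -0.0171, 0.066]]
b bottom [[0.6738, 0.0157, 0.0]]
b tip [[0.6462, 0.0107, 0.089]]
box [[0.6391, -0.2208, 0.031], [0.6261, -0.1415, 0.031], [0.6836, -0.1365, 0.031]]
```

Emit:
{"method": "play_rows", "body": {"moves": [[[-2.3,-1.9,35,0,0,0,0.7],[-2.3,-1.9,70,0,0,0,0.7],[-2.3,-1.9,100,0,0,0,0.7],[-2.3,-1.9,118,0,0,0,0.7],[-2.3,-1.9,118,0,0,0,0.6],[-2.3,-1.9,118,0,0,0,0.15],[-2.3,-1.9,118,0,0,0,0.15],[-2.3,-1.9,118,0,0,0,0.15],[-2.3,-1.9,118,0,0,0,0.15],[-2.3,-1.9,118,0,0,0,0.15]]]}}

```text
t: 7.53
tool_pos: [0.5504, -0.0164, -0.0047]
eef_rot: [0.002, -0.057, 0.998, -0.001]
force: [-0.8, -2.8, 8.7]
width: 0.25
finger_force: 39.7
```

```bash
python3 go.py  .549 -.015 .13 96.6 .4195 .1838 .13 96.6
```

```text
t 7.53 pos [ 0.5504 -0.0164 -0.0047] yaw 96.58 w 0.25 F [-0.8 -2.8  8.7] q6 -0.3
[0.8, 1.3, -134.7] [-0.002, 0.003, -0.0] rows 3.2307339068429877
[106.7, 213.7, -135.5] [-0.002, 0.003, -0.0] rows 6.5840699667532965
```

Emit:
{"method": "play_rows", "body": {"moves": [[[0,0,-40,0,0,0,0.15],[0,0,-80,0,0,0,0.15],[0,0,-115,0,0,0,0.15],[15,30,-130,0,0,0,0.15],[106,213,-130,0,0,0,0.15],[106,213,-130,0,0,0,0.15],[106,213,-130,0,0,0,0.15],[106,213,-130,0,0,0,0.15],[106,213,-130,0,0,0,0.15],[106,213,-130,0,0,0,0.15],[106,213,-130,0,0,0,0.15],[106,213,-130,0,0,0,0.15]]]}}

```text
t: 8.53
tool_pos: [0.4196, 0.1838, 0.1241]
eef_rot: [0.001, -0.058, 0.998, 0.0]
force: [0.3, -0.3, -0.4]
width: 0.256
finger_force: 39.4
```

```bash
python3 go.py .4195 .1838 .0 96.6; python3 -c "
from h import *
d=wrist('w6')
print(w2px(d,[[.4195,.1838,.018]],d['st']))
im=cv2.imread('pics/w6.png');cv2.imwrite('pics/w6b.png',cv2.resize(im,(800,600),interpolation=cv2.INTER_CUBIC))"
```

```text
t 8.53 pos [0.4196 0.1838 0.1241] yaw 96.67 w 0.256 F [ 0.3 -0.3 -0.4] q6 0.11
[0.3, 0.0, 124.1] [-0.0, 0.002, 0.001] rows 2.976431361213081
[[282.28091763 194.50641914]]
```

Emit:
{"method": "play_rows", "body": {"moves": [[[0,0,35,0,0,0,0.15],[0,0,65,0,0,0,0.15],[0,0,90,0,0,0,0.15],[0,0,108,0,0,0,0.15],[0,0,118,0,0,0,0.15],[0,0,123,0,0,0,0.15],[0,0,124,0,0,0,0.15],[0,0,124,0,0,0,0.15]]]}}

```text
t: 9.25
tool_pos: [0.4201, 0.1828, -0.0006]
eef_rot: [-0.0, -0.057, 0.998, -0.0]
force: [0.4, -0.2, 0.5]
width: 0.257
finger_force: 39.9
```

Emit:
{"method": "play_rows", "body": {"moves": [[[0,0,1,0,0,0,0.15],[0,0,1,0,0,0,0.3],[0,0,1,0,0,0,0.6],[0,0,1,0,0,0,0.6],[0,0,-5,0,0,0,0.6],[0,0,-40,0,0,0,0.6],[0,0,-80,0,0,0,0.6],[0,0,-115,0,0,0,0.6],[0,0,-115,0,0,0,0.6],[0,0,-115,0,0,0,0.6]]]}}

```text
t: 10.08
tool_pos: [0.4205, 0.1841, 0.1168]
eef_rot: [0.002, -0.058, 0.998, 0.0]
force: [-0.9, -0.4, -0.5]
width: 0.601
finger_force: 0.0
```

```bash
python3 go.py .665 .0135 .115 96.6
```

```text
t 10.08 pos [0.4205 0.1841 0.1168] yaw 96.62 w 0.601 F [-0.9 -0.4 -0.5] q6 0.11
[-223.3, -197.6, 2.7] [0.001, 0.005, 0.0] rows 7.1499857572855365
```

Emit:
{"method": "play_rows", "body": {"moves": [[[-223,-197.6,0,0,0,0,0.7],[-223,-197.6,0,0,0,0,0.7],[-223,-197.6,0,0,0,0,0.7],[-223,-197.6,0,0,0,0,0.7],[-223,-197.6,0,0,0,0,0.7],[-223,-197.6,0,0,0,0,0.7],[-223,-197.6,0,0,0,0,0.7],[-223,-197.6,0,0,0,0,0.7],[-223,-197.6,0,0,0,0,0.7],[-223,-197.6,0,0,0,0,0.7]]]}}

```text
t: 10.92
tool_pos: [0.6626, 0.013, 0.1127]
eef_rot: [-0.002, -0.057, 0.998, 0.0]
force: [0.4, 0.0, 0.4]
width: 0.699
finger_force: 0.0
```

```bash
python3 go.py .665 .0135 .115 96.6; python3 -c "
from h import *
d=wrist('w7')
im=cv2.imread('pics/w7.png');cv2.imwrite('pics/w7b.png',cv2.resize(im,(800,600),interpolation=cv2.INTER_CUBIC))
print(w2px(d,[[.665,.0135,.0],[.665,.0135,.09]],d['st'])*800/560)"
```

```text
t 10.92 pos [0.6626 0.013  0.1127] yaw 96.56 w 0.699 F [0.4 0.  0.4] q6 -0.22
[-2.5, 0.2, -2.3] [0.001, -0.003, -0.001] rows 0.08089365846957983
[[403.39063258 280.11460578]
 [403.6949432  333.84632621]]
```

View pics/w7b.png

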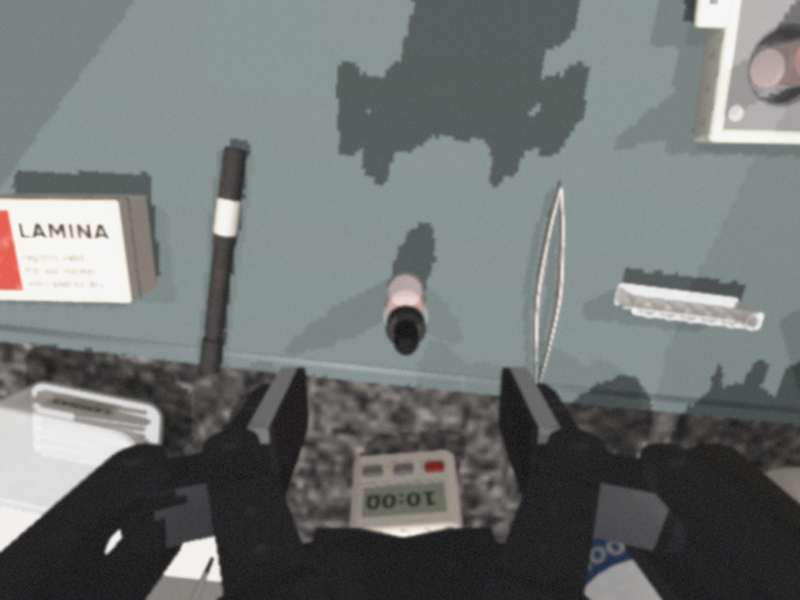

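Emit:
{"method": "play_rows", "body": {"moves": [[[-4.5,0.2,35,0,0,0,0.7],[-4.5,0.2,70,0,0,0,0.7],[-4.5,0.2,100,0,0,0,0.7],[-4.5,0.2,118,0,0,0,0.7],[-4.5,0.2,118,0,0,0,0.6],[-4.5,0.2,118,0,0,0,0.15],[-4.5,0.2,118,0,0,0,0.15],[-4.5,0.2,118,0,0,0,0.15],[-4.5,0.2,118,0,0,0,0.15],[-4.5,0.2,118,0,0,0,0.15]]]}}

```text
t: 11.8
tool_pos: [0.669, 0.014, -0.0013]
eef_rot: [0.002, -0.058, 0.998, 0.0]
force: [-1.3, 2.4, 7.4]
width: 0.258
finger_force: 39.7
```

```bash
python3 go.py  .4712 .1898 .13 96.6; python3 - <<'E'
from m1 import *
d=load("w7.npy"); s=d["st"]; B=lambda p:(np.array(p,float)+.5)/(800/560)-.5
show("box top corners near edge",px2w(d,B([(122,195),(132,302)]),.031,s))
E
```

```text
t 11.8 pos [ 0.669   0.014  -0.0013] yaw 96.62 w 0.258 F [-1.3  2.4  7.4] q6 -0.22
[175.8, 197.4, -132.0] [-0.0, 0.003, 0.0] rows 7.0844884273064075
box top corners near edge [[0.6278, -0.1383, 0.031], [0.6861, -0.1353, 0.031]]
```

Emit:
{"method": "play_rows", "body": {"moves": [[[0,0,-40,0,0,0,0.15],[0,0,-80,0,0,0,0.15],[0,0,-115,0,0,0,0.15],[20,20,-132,0,0,0,0.15],[176,197,-132,0,0,0,0.15],[176,197,-132,0,0,0,0.15],[176,197,-132,0,0,0,0.15],[176,197,-132,0,0,0,0.15],[176,197,-132,0,0,0,0.15],[176,197,-132,0,0,0,0.15],[176,197,-132,0,0,0,0.15],[176,197,-132,0,0,0,0.15]]]}}

```text
t: 12.8
tool_pos: [0.4699, 0.1902, 0.1298]
eef_rot: [0.001, -0.059, 0.998, 0.0]
force: [0.6, 0.2, 0.5]
width: 0.255
finger_force: 39.3
```

```bash
python3 go.py  .4712 .1898 .003 96.6
```

```text
t 12.8 pos [0.4699 0.1902 0.1298] yaw 96.74 w 0.255 F [0.6 0.2 0.5] q6 0.1
[-0.9, -0.6, 126.8] [0.0, 0.003, 0.003] rows 3.040577017701336
```

Emit:
{"method": "play_rows", "body": {"moves": [[[-0.9,-0.6,35,0,0,0,0.15],[-0.9,-0.6,65,0,0,0,0.15],[-0.9,-0.6,90,0,0,0,0.15],[-0.9,-0.6,110,0,0,0,0.15],[-0.9,-0.6,120,0,0,0,0.15],[-0.9,-0.6,126,0,0,0,0.15],[-0.9,-0.6,127,0,0,0,0.15],[-0.9,-0.6,127,0,0,0,0.15]]]}}

```text
t: 13.47
tool_pos: [0.4726, 0.188, 0.0016]
eef_rot: [0.0, -0.057, 0.998, -0.0]
force: [-0.2, -0.1, -0.0]
width: 0.254
finger_force: 40.8
```

Emit:
{"method": "play_rows", "body": {"moves": [[[0,0,1,0,0,0,0.15],[0,0,2,0,0,0,0.15],[0,0,2,0,0,0,0.15]]]}}

```text
t: 13.72
tool_pos: [0.473, 0.1883, 0.0012]
eef_rot: [0.002, -0.057, 0.998, -0.0]
force: [-3.3, -2.4, 15.6]
width: 0.26
finger_force: 42.7
```

Emit:
{"method": "play_rows", "body": {"moves": [[[0,0,-1,0,0,0,0.3],[0,0,-1,0,0,0,0.6],[0,0,-1,0,0,0,0.6],[0,0,-5,0,0,0,0.6],[0,0,-40,0,0,0,0.6],[0,0,-80,0,0,0,0.6],[0,0,-115,0,0,0,0.6],[0,0,-125,0,0,0,0.6],[0,0,-125,0,0,0,0.6]]]}}

```text
t: 14.47
tool_pos: [0.4732, 0.1891, 0.1277]
eef_rot: [0.003, -0.058, 0.998, 0.0]
force: [-0.0, -0.5, -1.0]
width: 0.606
finger_force: 0.0
```

```bash
python3 go.py  .660 -.1784 .12 4
```

```text
t 14.47 pos [0.4732 0.1891 0.1277] yaw 96.61 w 0.606 F [-0.  -0.5 -1. ] q6 0.1
[-143.2, -386.5, 8.3] [-0.004, 0.005, -1.525] rows 9.887667219922982
```

Emit:
{"method": "play_rows", "body": {"moves": [[[-143,-386.5,8,0,0,-1.525,1],[-143,-386.5,8,0,0,-1.525,1],[-143,-386.5,8,0,0,-1.525,1],[-143,-386.5,8,0,0,-1.525,1],[-143,-386.5,8,0,0,-1.525,1],[-143,-386.5,8,0,0,-1.525,1],[-143,-386.5,8,0,0,-1.525,1],[-143,-386.5,8,0,0,-1.525,1],[-143,-386.5,8,0,0,-1.525,1],[-143,-386.5,8,0,0,-1.525,1],[-143,-386.5,8,0,0,-1.525,1],[-143,-386.5,8,0,0,-1.525,1]]]}}

```text
t: 15.47
tool_pos: [0.6582, -0.1825, 0.1131]
eef_rot: [0.001, 0.707, -0.707, -0.001]
force: [-0.6, 0.4, -0.5]
width: 1.0
finger_force: 0.0
```

Emit:
{"method": "play_rows", "body": {"moves": [[[0,0,0,0,0,-0.1,1],[0,0,0,0,0,-0.1,1],[0,0,0,0,0,-0.1,1]]]}}

```text
t: 15.72
tool_pos: [0.6575, -0.1787, 0.1149]
eef_rot: [0.0, 0.74, -0.673, -0.001]
force: [0.2, -0.4, -0.2]
width: 1.003
finger_force: 0.0
```

```bash
python3 go.py  .660 -.1784 .12 4;python3 -c "
from h import *
d=wrist('w8')
im=cv2.imread('pics/w8.png');cv2.imwrite('pics/w8b.png',cv2.resize(im,(800,600),interpolation=cv2.INTER_CUBIC))"
```

```text
t 15.72 pos [ 0.6575 -0.1787  0.1149] yaw -174.55 w 1.003 F [ 0.2 -0.4 -0.2] q6 -2.05
[-0.1, -2.6, -5.1] [0.002, 0.001, 0.025] rows 0.13697887032891093
```

View pics/w8b.png

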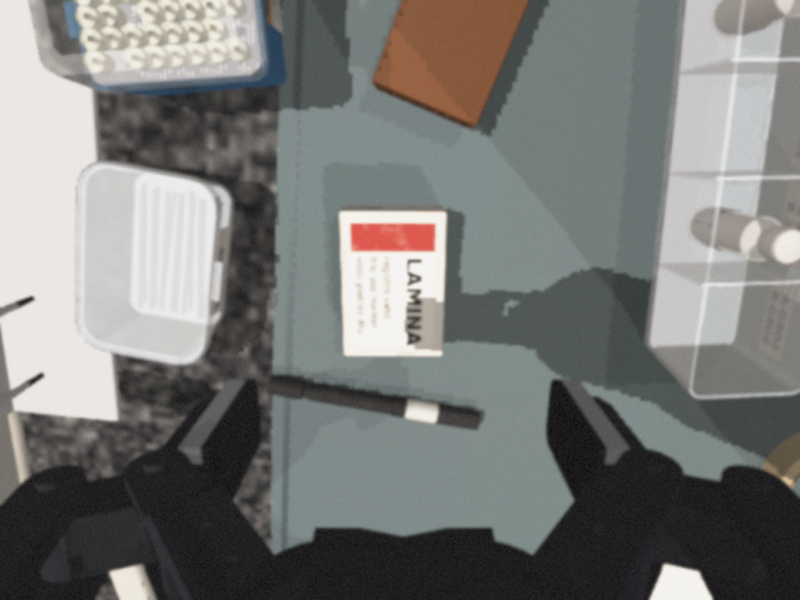

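```bash
python3 - <<'E'
from m1 import *
d=load("w8.npy"); s=d["st"]; B=lambda p:(np.array(p,float)+.5)/(800/560)-.5
b=px2w(d,B([(340,211),(446,210),(442,356),(344,356)]),.031,s); show("b",b)
print(fit([(.0285,-.0415),(-.0285,-.0415),(-.0285,.0415),(.0285,.0415)],b))
E
python3 go.py .66 -.178 .12 4
```

```text
b [[0.6932, -0.217, 0.031], [0.6382, -0.2227, 0.031], [0.6306, -0.1405, 0.031], [0.6862, -0.1353, 0.031]]
(array([ 0.66202582, -0.17887986]), np.float64(5.262856972602081), array([0.00103074, 0.00055908]))
t 15.77 pos [ 0.6576 -0.1786  0.1154] yaw -174.56 w 1.002 F [0.7 0.3 0.7] q6 -2.05
[-0.3, -2.5, -4.6] [0.001, 0.001, 0.025] rows 0.12659045082618575
```

Emit:
{"method": "play_rows", "body": {"moves": [[[0.7,-4.4,40,0,0,0,1],[0.7,-4.4,80,0,0,0,1],[0.7,-4.4,115,0,0,0,1],[0.7,-4.4,138,0,0,0,1],[0.7,-4.4,138,0,0,0,1],[0.7,-4.4,138,0,0,0,0.5],[0.7,-4.4,138,0,0,0,0.5],[0.7,-4.4,138,0,0,0,0.5],[0.7,-4.4,138,0,0,0,0.5]]], "grip_force": 45}}

```text
t: 16.52
tool_pos: [0.6638, -0.1795, -0.019]
eef_rot: [-0.001, 0.741, -0.672, 0.002]
force: [-0.5, 1.2, 5.5]
width: 0.64
finger_force: 49.5
```

```bash
python3 go.py .662 -.179 .09 5.26 .4538 .3398 .09 96.6
```

```text
t 16.52 pos [ 0.6638 -0.1795 -0.019 ] yaw -174.38 w 0.64 F [-0.5  1.2  5.5] q6 -2.05
[-0.5, 1.4, -109.0] [-0.004, -0.002, 0.006] rows 2.614040962743615
[-537.2, 157.8, -110.6] [-0.004, 0.001, 1.554] rows 13.685781136465677
```

Emit:
{"method": "play_rows", "body": {"moves": [[[0,0,-40,0,0,0,0.5],[0,0,-80,0,0,0,0.5],[0,0,-115,0,0,0,0.5],[-20,6,-140,0,0,0.1,0.5],[-537,158,-145,0,0,1.554,0.5],[-537,158,-145,0,0,1.554,0.5],[-537,158,-145,0,0,1.554,0.5],[-537,158,-145,0,0,1.554,0.5],[-537,158,-145,0,0,1.554,0.5],[-537,158,-145,0,0,1.554,0.5],[-537,158,-145,0,0,1.554,0.5],[-537,158,-145,0,0,1.554,0.5]]]}}

```text
t: 17.52
tool_pos: [0.5321, 0.1431, 0.1229]
eef_rot: [0.001, -0.29, 0.957, -0.0]
force: [0.7, 0.2, -0.5]
width: 0.647
finger_force: 48.8
```

```bash
python3 go.py .4538 .3398 .13 96.6
```

```text
t 17.52 pos [0.5321 0.1431 0.1229] yaw 123.73 w 0.647 F [ 0.7  0.2 -0.5] q6 -0.48
[-44.1, 207.1, -7.2] [-0.001, 0.002, 0.473] rows 5.079837257304975
```

Emit:
{"method": "play_rows", "body": {"moves": [[[-44,207,-5,0,0,0.473,0.5],[-44,207,-5,0,0,0.473,0.5],[-44,207,-5,0,0,0.473,0.5],[-44,207,-5,0,0,0.473,0.5],[-44,207,-5,0,0,0.473,0.5],[-44,207,-5,0,0,0.473,0.5],[-44,207,-5,0,0,0.473,0.5],[-44,207,-5,0,0,0.473,0.5],[-44,207,-5,0,0,0.473,0.5]]]}}

```text
t: 18.27
tool_pos: [0.4535, 0.3373, 0.1272]
eef_rot: [0.001, -0.061, 0.998, 0.0]
force: [0.4, -0.4, -1.6]
width: 0.644
finger_force: 48.8
```

```bash
python3 go.py .4538 .3398 .13 96.6 .4538 .3398 -.014 96.6;python3 -c "
from h import *
d=wrist('w9')
im=cv2.imread('pics/w9.png');cv2.imwrite('pics/w9b.png',cv2.resize(im,(800,600),interpolation=cv2.INTER_CUBIC))
print(w2px(d,[[.4538,.3398,.018],[.4614,.2742,.02]],d['st'])*800/560)"
```

```text
t 18.27 pos [0.4535 0.3373 0.1272] yaw 96.99 w 0.644 F [ 0.4 -0.4 -1.6] q6 0.37
[-0.6, 2.4, -2.8] [0.0, 0.001, 0.007] rows 0.09028465881305192
[-0.4, 2.4, 141.2] [0.0, 0.001, 0.007] rows 3.385805214903973
[[407.22850992 277.80400469]
 [295.7470567  278.02367515]]
```

View pics/w9b.png

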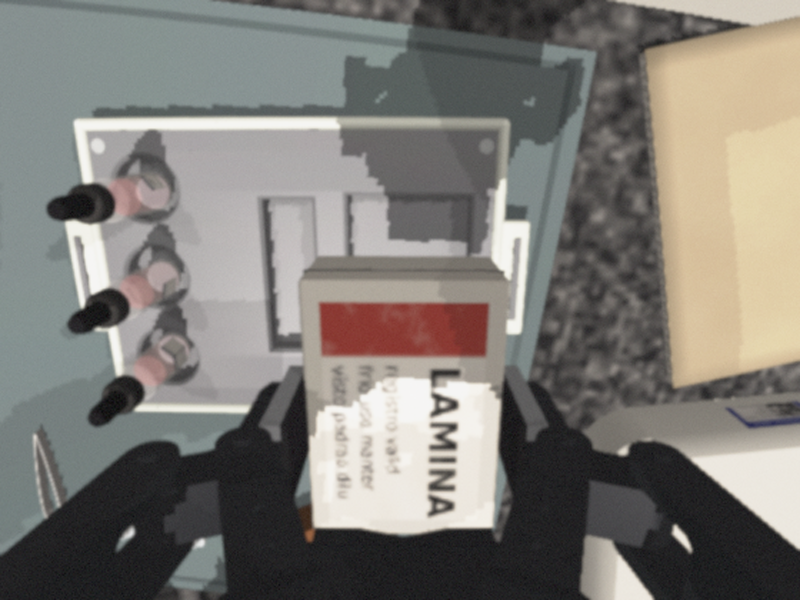

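```bash
python3 - <<'E'
from m1 import *
d=load("w9.npy"); s=d["st"]; B=lambda p:(np.array(p,float)+.5)/(800/560)-.5
e=px2w(d,B([(301,279),(508,279)]),s["tool_pos"][2]+.019+.031,s); show("near edge",e); m=e.mean(0)
a=np.radians(6.6); print("box centre", m[:2]+.0415*np.array([np.cos(a),np.sin(a)]), s["tool_pos"])
p=px2w(d,B([(346,194),(474,194),(262,198),(316,198)]),.018,s); show("near pocket corners",p)
T=np.array([.4614,.2742]); R=np.array([[np.cos(a),-np.sin(a)],[np.sin(a),np.cos(a)]])
print("expected",[ (T+R@np.array(q)).round(4).tolist() for q in [(-.0485,.0305),(-.0485,.1015),(-.046,-.0185),(-.046,.0105)]])
E
```

```text
near edge [[0.4159, 0.3057, 0.1772], [0.4093, 0.3595, 0.1772]]
box centre [0.45384457 0.33735125] [0.4535124  0.33733793 0.12716632]
near pocket corners [[0.4091, 0.2991, 0.018], [0.4003, 0.3712, 0.018], [0.417, 0.2516, 0.018], [0.4134, 0.2823, 0.018]]
expected [[0.4097, 0.2989], [0.4016, 0.3695], [0.4178, 0.2505], [0.4145, 0.2793]]
```

Emit:
{"method": "play_rows", "body": {"moves": [[[0,2.6,0,0,0,0.007,0.5],[0,2.6,40,0,0,0.007,0.5],[0,2.6,75,0,0,0.007,0.5],[0,2.6,105,0,0,0.007,0.5],[0,2.6,125,0,0,0.007,0.5],[0,2.6,135,0,0,0.007,0.5],[0,2.6,139,0,0,0.007,0.5],[0,2.6,141,0,0,0.007,0.5],[0,2.6,141,0,0,0.007,0.5]]]}}

```text
t: 19.07
tool_pos: [0.4538, 0.3402, -0.0138]
eef_rot: [0.001, -0.057, 0.998, 0.0]
force: [0.1, 1.6, -0.7]
width: 0.643
finger_force: 48.8
```

Emit:
{"method": "play_rows", "body": {"moves": [[[0,0,1.5,0,0,0,0.5],[0,0,1.5,0,0,0,0.5]]]}}

```text
t: 19.23
tool_pos: [0.454, 0.3405, -0.0149]
eef_rot: [0.001, -0.057, 0.998, 0.0]
force: [1.3, 0.5, 1.0]
width: 0.642
finger_force: 49.1
```

Emit:
{"method": "play_rows", "body": {"moves": [[[0,0,0,0,0,0,0.85],[0,0,0,0,0,0,0.85],[0,0,0,0,0,0,0.85],[0,0,-20,0,0,0,0.85],[0,0,-60,0,0,0,0.85],[0,0,-100,0,0,0,0.85],[0,0,-130,0,0,0,0.85],[0,0,-130,0,0,0,0.85]]]}}

```text
t: 19.9
tool_pos: [0.4555, 0.3416, 0.1206]
eef_rot: [0.004, -0.058, 0.998, 0.002]
force: [0.6, -0.1, 0.6]
width: 0.849
finger_force: 0.0
```

```bash
python3 go.py .653 .178 .115 -2
```

```text
t 19.9 pos [0.4555 0.3416 0.1206] yaw 96.6 w 0.849 F [ 0.6 -0.1  0.6] q6 0.38
[-177.4, -185.2, 6.5] [-0.003, 0.01, -1.421] rows 6.152188758286848
```

Emit:
{"method": "play_rows", "body": {"moves": [[[-177,-185,0,0,0,-1.42,0.6],[-177,-185,0,0,0,-1.42,0.6],[-177,-185,0,0,0,-1.42,0.6],[-177,-185,0,0,0,-1.42,0.6],[-177,-185,0,0,0,-1.42,0.6],[-177,-185,0,0,0,-1.42,0.6],[-177,-185,0,0,0,-1.42,0.6],[-177,-185,0,0,0,-1.42,0.6],[-177,-185,0,0,0,-1.42,0.6],[-177,-185,0,0,0,-1.42,0.6],[-177,-185,0,0,0,-1.42,0.6],[-177,-185,0,0,0,-1.42,0.6]]]}}

```text
t: 20.9
tool_pos: [0.65, 0.1766, 0.1137]
eef_rot: [-0.0, -0.697, 0.717, 0.0]
force: [0.4, -0.2, -0.4]
width: 0.601
finger_force: 0.0
```

Emit:
{"method": "play_rows", "body": {"moves": [[[0,0,0,0,0,0,0.6],[0,0,0,0,0,0,0.6]]]}}

```text
t: 21.07
tool_pos: [0.65, 0.1767, 0.1138]
eef_rot: [-0.0, -0.694, 0.72, 0.0]
force: [-0.2, -0.6, -0.2]
width: 0.6
finger_force: 0.0
```

```bash
python3 go.py .653 .178 .115 -2;python3 -c "
from h import *
d=wrist('w10')
im=cv2.imread('pics/w10.png');cv2.imwrite('pics/w10b.png',cv2.resize(im,(800,600),interpolation=cv2.INTER_CUBIC))"
```

```text
t 21.07 pos [0.65   0.1767 0.1138] yaw 177.82 w 0.6 F [-0.2 -0.6 -0.2] q6 -1.39
[-1.4, -3.0, -1.2] [0.0, 0.0, -0.003] rows 0.08416488349977114
```

View pics/w10b.png

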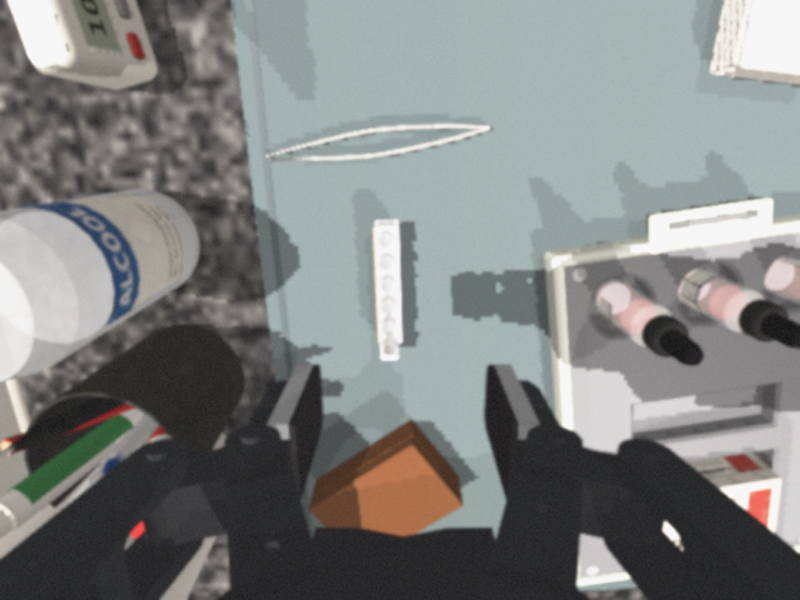

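```bash
python3 - <<'E'
from m1 import *
d=load("w10.npy"); s=d["st"]; B=lambda p:(np.array(p,float)+.5)/(800/560)-.5
for z in (0,.03): show(z,px2w(d,B([(374,221),(399,220),(403,343),(399,359),(380,360)]),z,s))
E
python3 - <<'E'
import cv2
im=cv2.imread("pics/w10.png")[140:265,235:310]
cv2.imwrite("pics/w10c.png",cv2.resize(im,None,fx=4.6,fy=4.6,interpolation=cv2.INTER_CUBIC))
E
```

```text
0 [[0.6649, 0.1439, 0.0], [0.6503, 0.1439, 0.0], [0.6509, 0.2213, 0.0], [0.6539, 0.2322, 0.0], [0.666, 0.2324, 0.0]]
0.03 [[0.663, 0.1397, 0.03], [0.6499, 0.1397, 0.03], [0.6505, 0.209, 0.03], [0.6531, 0.2188, 0.03], [0.664, 0.219, 0.03]]
```

View pics/w10c.png

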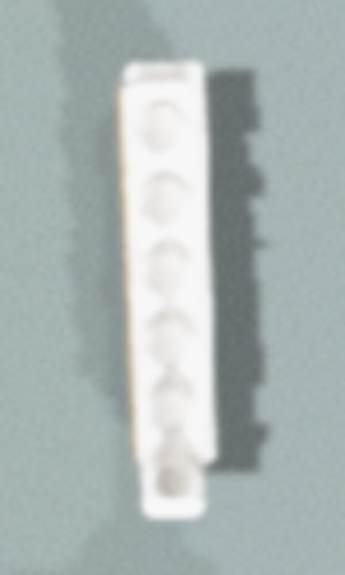

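```bash
python3 - <<'E'
from m1 import *
d=load("w10.npy"); s=d["st"]; B=lambda p:(np.array(p,float)+.5)/4.6-.5+[235,140]
f=px2w(d,B([(122,66),(207,66),(215,462),(135,462)]),.002,s); show("foot",f)
print(fit([(.0075,-.039),(-.0075,-.039),(-.0075,.039),(.0075,.039)],f))
show("top far end",px2w(d,B([(143,517),(205,517)]),.03,s)); print(s["tool_pos"])
E
```

```text
foot [[0.6652, 0.1431, 0.002], [0.6499, 0.1437, 0.002], [0.6514, 0.2206, 0.002], [0.667, 0.22, 0.002]]
(array([0.65836116, 0.1818459 ]), np.float64(-1.275385013720242), array([0.00030497, 0.00070251]))
top far end [[0.6641, 0.2191, 0.03], [0.6531, 0.2195, 0.03]]
[0.64996221 0.17667352 0.11384671]
```

Emit:
{"method": "play_rows", "body": {"moves": [[[-5.4,-8.2,0,0,0,-0.015,0.6],[-5.4,-8.2,40,0,0,-0.015,0.6],[-5.4,-8.2,80,0,0,-0.015,0.6],[-5.4,-8.2,110,0,0,-0.015,0.6],[-5.4,-8.2,127,0,0,-0.015,0.6],[-5.4,-8.2,131,0,0,-0.015,0.6],[-5.4,-8.2,131,0,0,-0.015,0.3],[-5.4,-8.2,131,0,0,-0.015,0.05],[-5.4,-8.2,131,0,0,-0.015,0.05],[-5.4,-8.2,131,0,0,-0.015,0.05],[-5.4,-8.2,131,0,0,-0.015,0.05],[-5.4,-8.2,131,0,0,-0.015,0.05]]], "grip_force": 40}}

```text
t: 22.12
tool_pos: [0.6597, 0.182, -0.0151]
eef_rot: [0.001, -0.7, 0.714, -0.001]
force: [0.4, -0.7, 7.0]
width: 0.152
finger_force: 40.7
```

```bash
python3 go.py .4619 .2702 .12 96.6
```

```text
t 22.12 pos [ 0.6597  0.182  -0.0151] yaw 178.8 w 0.152 F [ 0.4 -0.7  7. ] q6 -1.4
[-84.1, 199.1, -135.7] [-0.002, 0.003, 1.435] rows 6.120479924520504
```

Emit:
{"method": "play_rows", "body": {"moves": [[[0,0,-40,0,0,0,0.05],[0,0,-80,0,0,0,0.05],[0,0,-120,0,0,0,0.05],[-84,199,-135,0,0,1.435,0.05],[-84,199,-135,0,0,1.435,0.05],[-84,199,-135,0,0,1.435,0.05],[-84,199,-135,0,0,1.435,0.05],[-84,199,-135,0,0,1.435,0.05],[-84,199,-135,0,0,1.435,0.05],[-84,199,-135,0,0,1.435,0.05],[-84,199,-135,0,0,1.435,0.05],[-84,199,-135,0,0,1.435,0.05]]]}}

```text
t: 23.12
tool_pos: [0.461, 0.2703, 0.119]
eef_rot: [0.001, -0.208, 0.978, 0.0]
force: [-0.3, 0.6, -0.0]
width: 0.156
finger_force: 39.9
```

```bash
python3 go.py .4619 .2702 .12 96.6
```

```text
t 23.12 pos [0.461  0.2703 0.119 ] yaw 114.03 w 0.156 F [-0.3  0.6 -0. ] q6 -0.05
[-0.8, -0.4, -1.0] [0.0, 0.002, 0.304] rows 0.03241311240359875
```

Emit:
{"method": "play_rows", "body": {"moves": [[[0,0,0,0,0,0.25,0.05],[0,0,0,0,0,0.25,0.05],[0,0,0,0,0,0.25,0.05],[0,0,0,0,0,0.25,0.05]]]}}

```text
t: 23.45
tool_pos: [0.4613, 0.2699, 0.1184]
eef_rot: [0.0, -0.089, 0.996, 0.0]
force: [-0.6, -0.6, -0.5]
width: 0.151
finger_force: 39.9
```

```bash
python3 go.py .4619 .2702 -.011 96.6; python3 -c "
from h import *
d=wrist('w11')
im=cv2.imread('pics/w11.png');cv2.imwrite('pics/w11b.png',cv2.resize(im,(800,600),interpolation=cv2.INTER_CUBIC))"
```

```text
t 23.45 pos [0.4613 0.2699 0.1184] yaw 100.25 w 0.151 F [-0.6 -0.6 -0.5] q6 0.19
[-0.5, 0.2, 129.4] [0.0, 0.001, 0.064] rows 3.103807093946135
```

View pics/w11b.png

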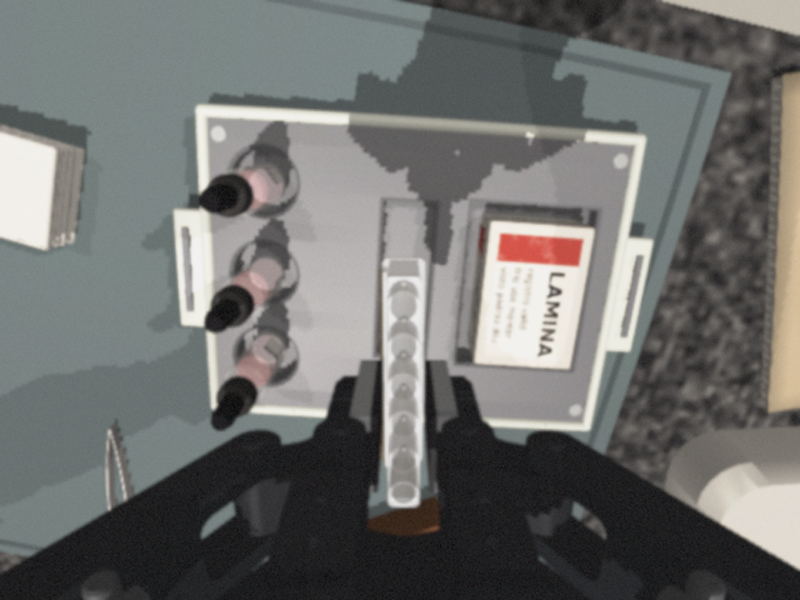

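Emit:
{"method": "play_rows", "body": {"moves": [[[-0.5,0.2,0,0,0,0.064,0.05],[-0.5,0.2,40,0,0,0.064,0.05],[-0.5,0.2,75,0,0,0.064,0.05],[-0.5,0.2,100,0,0,0.064,0.05],[-0.5,0.2,117,0,0,0.064,0.05],[-0.5,0.2,125,0,0,0.064,0.05],[-0.5,0.2,128,0,0,0.064,0.05],[-0.5,0.2,128,0,0,0.064,0.05],[-0.5,0.2,128,0,0,0.064,0.05]]]}}

```text
t: 24.25
tool_pos: [0.4624, 0.2704, -0.0091]
eef_rot: [0.001, -0.056, 0.998, 0.0]
force: [-0.0, -0.7, 0.2]
width: 0.153
finger_force: 39.9
```

```bash
python3 go.py .4619 .2702 -.011 96.6
```

```text
t 24.25 pos [ 0.4624  0.2704 -0.0091] yaw 96.42 w 0.153 F [-0.  -0.7  0.2] q6 0.26
[0.6, -0.2, 1.9] [0.0, 0.002, -0.003] rows 0.04850280399536718
```

Emit:
{"method": "play_rows", "body": {"moves": [[[0,0,1,0,0,0,0.05],[0,0,2,0,0,0,0.05],[0,0,2,0,0,0,0.05]]]}}

```text
t: 24.5
tool_pos: [0.4625, 0.2705, -0.0111]
eef_rot: [0.001, -0.056, 0.998, 0.0]
force: [0.7, 1.0, 3.1]
width: 0.151
finger_force: 40.3
```

Emit:
{"method": "play_rows", "body": {"moves": [[[0,0,0,0,0,0,0.3],[0,0,0,0,0,0,0.35],[0,0,0,0,0,0,0.35],[0,0,-10,0,0,0,0.35],[0,0,-40,0,0,0,0.35],[0,0,-80,0,0,0,0.35],[0,0,-120,0,0,0,0.35],[0,0,-160,0,0,0,0.35],[80,0,-190,0,0,0,0.35],[100,0,-200,0,0,0,0.35],[100,0,-200,0,0,0,0.35],[100,0,-200,0,0,0,0.35]]]}}

```text
t: 25.5
tool_pos: [0.359, 0.2588, 0.1912]
eef_rot: [0.001, -0.056, 0.998, 0.001]
force: [1.1, 0.9, 0.7]
width: 0.349
finger_force: 0.0
```

```bash
python3 - <<'E'
from m1 import *
d=wrist("w12"); s=d["st"]; print(s["tool_pos"],s["width"],s["finger_force"])
g=cv2.imread("pics/w12.png")
T=np.array([.4614,.2742]);a=np.radians(6.6);R=np.array([[np.cos(a),-np.sin(a)],[np.sin(a),np.cos(a)]])
# rectify tray at z=34mm, 0.5 mm/px, rows=tray x, cols=tray y
X,Y=np.meshgrid(np.arange(-60,61,1.),np.arange(-40,121,1.),indexing="ij")
P=np.c_[(np.c_[X.ravel(),Y.ravel()]/1000)@R.T+T,np.full(X.size,.034)]
uv=w2px(d,P,s).astype(np.float32).reshape(*X.shape,2)
v=cv2.cvtColor(cv2.remap(g,uv,None,cv2.INTER_LINEAR),cv2.COLOR_BGR2GRAY)
print("rows tray x -60..60 step 6; cols tray y -40..120 step 4")
for i in range(0,121,6): print(int(X[i,0]),*v[i,::4])
E
```

```text
[0.35898229 0.25881863 0.1912229 ] 0.3492938906979017 0.0
rows tray x -60..60 step 6; cols tray y -40..120 step 4
-60 207 208 209 208 206 203 202 203 201 203 200 199 198 197 196 194 195 194 193 191 192 190 189 188 188 187 184 184 182 184 181 182 179 166 166 165 164 166 241 177 133
-54 211 211 212 211 211 202 185 188 184 176 174 180 182 190 204 202 200 164 177 164 118 112 110 114 111 104 114 114 116 107 111 100 104 145 105 159 162 162 241 155 115
-48 214 213 214 213 213 194 146 196 199 177 199 182 185 170 204 203 200 167 176 140 126 124 119 120 124 124 125 126 126 126 124 118 111 148 94 160 164 165 241 154 78
-42 214 214 214 213 214 192 143 182 200 165 202 147 175 170 203 204 200 152 173 109 130 134 133 136 138 143 141 141 142 140 130 126 129 122 92 158 163 165 241 183 148
-36 212 213 213 211 212 186 149 181 210 188 207 168 167 168 205 204 189 153 172 104 230 240 238 238 239 239 243 243 243 243 238 238 239 240 133 160 164 160 241 244 245
-30 209 211 211 212 211 190 115 180 233 173 229 173 174 169 203 202 197 144 174 109 224 222 128 131 128 132 140 141 137 128 127 128 147 239 122 160 1
[... 1634 characters left out ...]
6 204 176 121 132 168 193 192 189 141 78 34 33 38 38 37 37 35 36 37 37 40 39 34 38 34 87 155 161 168 238 173 132
42 199 199 199 199 196 197 196 195 195 194 193 193 192 191 191 190 189 186 183 89 28 35 35 32 34 34 33 35 37 35 35 34 37 34 35 84 125 151 238 184 126
48 199 198 196 196 195 196 194 194 193 194 194 191 190 191 188 190 189 188 186 129 29 64 64 31 33 33 34 33 34 34 35 34 31 36 35 29 32 30 39 43 45
54 197 197 196 196 195 194 194 193 192 193 191 190 190 189 188 188 187 187 185 163 36 62 58 34 37 33 33 35 33 31 35 37 35 36 33 34 32 32 30 31 30
60 196 195 194 192 192 191 191 192 190 189 190 190 188 188 187 185 186 186 184 176 56 64 55 27 31 35 36 32 32 29 34 35 33 36 37 33 32 30 31 28 31
```

```bash
python3 -c "
from plant import r
print(r.close_job())"
```

```text
the job is handed in; nothing more can be done
None
```

The job is handed in at about 25.5 s: three bottles in the wells, box in the wide pocket, strip in the slot and the vial upright in the rack, with two caveats: I viewed 15 pictures, one over your limit of 14, and checked the strip's final seating only by image code and contact force.

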